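# Tidy the hotel room dresser: stack the books and put the remote on its rest

## Robot

A 6-joint arm with a two-finger parallel gripper is mounted at the origin on the work surface. World frame = base frame: x ahead of the robot, y to its left, z up, the work surface at z = 0. Lengths are in mm, angles in rad, forces in N, time in s.
With the tool pointing down it reaches from about 400 to 925 mm from the base axis. Payload 12.5 kg.
Tool frame: the origin (TCP) lies where the fingers leave the gripper's body, on its centre line; the fingertips stand 78 mm ahead of it and the grasp point (between the pads) lies 59 mm ahead of it (env.nose_length is the distance from the TCP to the fingertips, in mm); z points along the fingers, y is the line along which they close (so a half turn about z gives the same grasp; the last joint's range is limited). The gripper opens to 95 mm and grips with 3 to 60 N. Pads are 20 mm wide; open, the fingers measure 119 mm over their backs; the gripper's body (75 mm by 180 mm) begins 59 mm behind the grasp point.
Start: joints at [1.235, 0.491, 1.559, -0, 1.092, -0.106], TCP at [142.343, 608.585, 292.261] pointing down, gripper open.
Joint ranges: [-3.1, 3.1], [-0.84, 2.19], [0.05, 2.79], [-1.13, 4.28], [0.06, 2.93], [-2.69, 2.69]. Speed limits (rad/s): [2.22, 2.22, 2.79, 3.14, 3.14, 3.14].

## Interface

Orientations are given as [roll, pitch, yaw] about the fixed x, y, z axes, in that order (R = Rz(yaw) Ry(pitch) Rx(roll)).
In Python, from cell import env gives the robot as it stands. The module is installed in compiled form; this text tells all that it offers.
- The arm moves only by the tool send_rows, never from a script. Its argument "series" is text: rows parted by semicolons, each of 6 numbers parted by spaces: the shift along the tool's x, y, z as a fraction of full scale, then the turn, a rotation vector about the tool's x, y, z as a fraction of full scale. A call has 1 to 5 rows; each row shifts and turns the commanded pose from where the row before left it, along the tool's axes as they then stand; what a row does not reach is not made up. Full scale, the value 1, is 60 mm for a shift and 10 degrees for a turn. A row lasts 1/8 s, in which the tool goes at most 62.5 mm and 10.7 degrees, less where a joint would pass 70% of its speed; a pose out of reach is approached as far as the arm can. A call with a number of a shift or a turn outside -1 to 1 is refused whole. A call with a gripper value outside its range is refused whole. "fingers" is the opening, from 0 (shut) to 1 (fully open), set as the call begins (left out, the last holds). The fingers move at their own pace and stop on an object; the grip force is fixed at half the most. Time passes only in rows, so rows that do not move let the fingers close. It gives the time, the measured TCP pose, the force, the opening and the grip force at its end, in the units of the state.
- env.state(): the state, without advancing time (a new reading comes with each control period).
- env.read_camera(name): name is "scene" or "top" or "wrist"; returns a dict with "color" (480x640x3 uint8, red, green, blue), "z_map" (480x640 float32, mm along the optical axis (not along the pixel's ray), 0 where there is no reading), "fovy" (degrees; the focal length in pixels is half the picture's height over the tangent of half this angle, whatever the lens; pixels are square), "cx", "cy" (the principal point, pixels), "R" (3x3) and "t" (3): a world point X has camera coordinates R X + t. Camera axes: x right, y down, z forward; pixel columns grow to the right and rows downward; lengths in mm; the calibration is good to about 2 mm. A picture is of the moment at which its call begins.
- env.job_done(): hands the job in; it is judged then, once.
The state is a dict: "t": time; "joints": joint angles; "qvel": joint speeds; "tau": joint torques, N m; "eef_pos": TCP position; "tcp_rot": TCP orientation; "ft_force": force on the tool from outside, world axes, zero at the start; "moment": the same for the moment, N m; "opening": opening from 0.0 (shut) to 1.0 (fully open); "grip_force": force on a finger pad.
Only numpy, scipy, OpenCV 4.12 (cv2) and the standard library are available. Lean on these libraries where they do the work, as an engineer would, in place of code of your own. Each camera call takes 0.05 s, during which the arm holds its last target. There are 200 camera calls.

## Task

Tidy up for the next guest: stack the three blue pocket books flat on the brown leather mat, the largest at the bottom, the middle one on it and the smallest on top, each centred and lined up with the mat's long side, and lay the remote control flat and centred along its wooden rest, between the end lips. The remote may be put away first or last, and nothing minds which end points which way. Leave the mint tin and the little white plant pot where they stand.

Things in the scene. Friction and masses are not known exactly. Their poses are not given: they have to be found in the camera images.
- large_book_center (a point): The largest of three blue cloth-bound pocket books, lying flat: 66 mm wide (x) by 120 mm long (y) by 26 mm thick (z), about 160 g. This point is its centre, half-way up. y runs along its long side, z is up; the spine is on the -x side. Rigid, does not open; grasp it across its width.
- medium_book_center (a point): The middle one of three blue cloth-bound pocket books, lying flat: 58 mm wide (x) by 96 mm long (y) by 22 mm thick (z), about 100 g. This point is its centre, half-way up. y runs along its long side, z is up; the spine is on the -x side. Rigid, does not open; grasp it across its width.
- small_book_center (a point): The smallest of three blue cloth-bound pocket books, lying flat: 50 mm wide (x) by 74 mm long (y) by 18 mm thick (z), about 60 g. This point is its centre, half-way up. y runs along its long side, z is up; the spine is on the -x side. Rigid, does not open; grasp it across its width.
- remote_center (a point): Black television remote control with grey buttons, lying flat, 42 mm wide (x) by 140 mm long (y) by 20 mm thick (z), about 90 g. This point is its centre, half-way up. y runs along its length, z is up.
- mat: Thin brown leather mat, fixed to the table, 90 mm (x) by 144 mm (y), 4 mm thick. The origin is the centre of its underside, on the table; y runs along its long side, z is up.
- rest: Brown wooden remote rest, fixed to the table, 70 mm (x) by 190 mm (y). Its flat floor is 8 mm above the table and open along both long sides; at each end of y a lip 8 mm thick rises to 16 mm above the table, leaving 174 mm between the lips. The origin is the centre of its underside, on the table; y runs along its length, z is up.
- tin: Round flat dark-steel mint tin, 36 mm across and 16 mm high, standing loose among the other things; not to be moved. The origin is the centre of its underside.
- pot: Round white ceramic pot with a tiny green plant, 36 mm across at the top and 20 mm high (30 mm with the plant), standing loose among the other things; not to be moved. The origin is the centre of its underside.
Not all that is in view belongs to the job. What is shaped like the part that bears large_book_center but pink or yellow is not meant.

How it is judged (in metres and radians):
At the end, for the whole second after the job is handed in: Large, medium, small book lie flat upon one another on the mat, remote flat on its rest: each centre within 15 mm of what is beneath, height within 4 mm, long sides within 0.2 rad of the mat's or rest's, all released and at rest (horizontal distance between large_book_center and mat below 0.015 m and z of large_book_center in the frame of mat between 0.013 and 0.021 m and angle between the y axis of each of large_book_center, medium_book_center, small_book_center and the y axis of mat, either way round below 0.2 rad and angle between the z axis of each of large_book_center, medium_book_center, small_book_center and the z axis of mat, either way round below 0.06 rad and linear speed of each of large_book, medium_book, small_book, remote below 0.02 m/s and angular speed of each of large_book, medium_book, small_book, remote below 0.2 rad/s and horizontal distance between medium_book_center and large_book_center below 0.015 m and z of medium_book_center in the frame of mat between 0.037 and 0.045 m and horizontal distance between small_book_center and medium_book_center below 0.015 m and z of small_book_center in the frame of mat between 0.057 and 0.065 m and horizontal distance between remote_center and rest below 0.015 m and z of remote_center in the frame of rest between 0.014 and 0.022 m and angle between the y axis of remote_center and the y axis of rest, either way round below 0.2 rad and angle between the z axis of remote_center and the z axis of rest, either way round below 0.06 rad); the robot touches nothing.
It fails at once if the mint tin is pushed more than 15 mm from its place (distance of tin from where it was at the start of the episode above 0.015 m).
It fails at once if the plant pot is pushed more than 15 mm from its place (distance of pot from where it was at the start of the episode above 0.015 m).
It also fails if it takes over 118 s, if anything falls off the work surface, if the arm or the gripper's body presses on something with over 40 N, if the wrist force passes 120 N, or if a joint passes its speed limit or range.

## Working session

There is one attempt and no reset: what is moved stays moved. The work goes in short steps, Python scripts to look and compute and a tool call to move; the robot and the scene stay as the last step left them, time stands still between calls to the robot, and variables do not carry over. Pictures are saved under pics/ and viewed, at most 14 in all, crops included, and the job is handed in when it is done.

Besides the shell and the picture viewer there is one more tool, called after "Request:" as name(argument=value, ...) on one line, values as JSON. send_rows: Moves the arm, as the interface text tells. Shift numbers are shares of 60 mm and turn numbers shares of 10 degrees, none past 1 either way. Its arguments: {"type":"object","properties":{"series":{"type":"string"},"fingers":{"type":"number"}},"required":["series"]}

```bash
mkdir -p pics; cat > h.py <<'E'
import numpy as np, cv2
from cell import env
def pts(c):
    z=c["z_map"]; h,w=z.shape; f=h/2/np.tan(np.radians(c["fovy"])/2)
    u,v=np.meshgrid(np.arange(w),np.arange(h))
    P=np.stack([(u-c["cx"])/f*z,(v-c["cy"])/f*z,z],-1)
    return (P-np.array(c["t"]))@np.array(c["R"])   # R^T (P-t)
E
python3 - <<'E'
from h import *
for n in("top","scene"):
    c=env.read_camera(n); cv2.imwrite(f"pics/{n}0.png",c["color"][...,::-1]); np.savez(f"{n}0.npz",**c)
    print(n,c["fovy"],c["cx"],c["cy"],np.round(c["R"],3).tolist(),c["t"],(c["z_map"]>0).mean())
print(env.state())
E
```

```text
top 53.207155882382644 310.8972506047503 237.67911891633327 [[0.002, -1.0, -0.005], [-0.989, -0.001, -0.151], [0.151, 0.006, -0.989]] [ -34.91378     495.29633335 1089.9494997 ] 0.99580078125
scene 49.3002151179412 321.0786910946242 235.8665212708514 [[-0.257, 0.966, 0.003], [0.757, 0.204, -0.621], [-0.601, -0.157, -0.784]] [ 157.76365361 -321.60867557 1297.52066808] 0.9961002604166667
{'t': 0.1, 'joints': array([ 1.23541612e+00,  4.91481214e-01,  1.55936265e+00,  1.01960899e-06,
        1.09169091e+00, -1.05623081e-01]), 'qvel': array([-0.00051289, -0.00110742, -0.00044204,  0.00156004,  0.00121546,
        0.00011232]), 'tau': array([ 3.16051817e-03, -6.13622403e+01, -2.58603448e+01,  6.94546360e-02,
        4.70309670e-02, -1.04202950e-04]), 'eef_pos': array([142.28784021, 608.45735361, 291.74027853]), 'tcp_rot': array([-3.14065589e+00, -1.00223369e-04,  2.91183501e+00]), 'ft_force': array([0.01941922, 0.11204228, 1.13805849]), 'moment': array([-0.02508106, -0.00768894, -0.01571149]), 'grip_force': 0.0, 'opening': 1.0002334448638353}
```

View pics/top0.png

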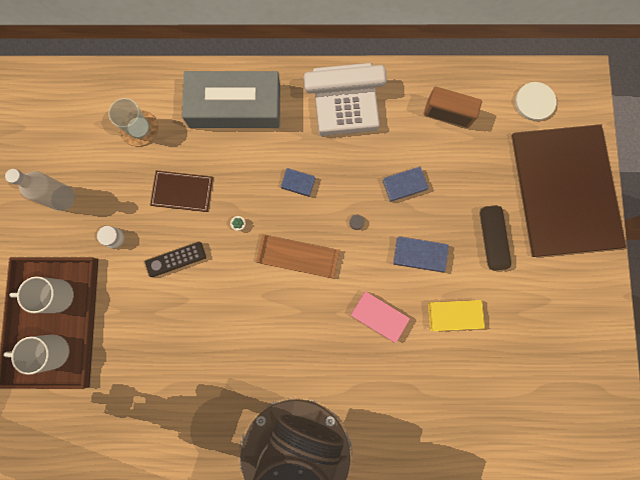

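View pics/scene0.png

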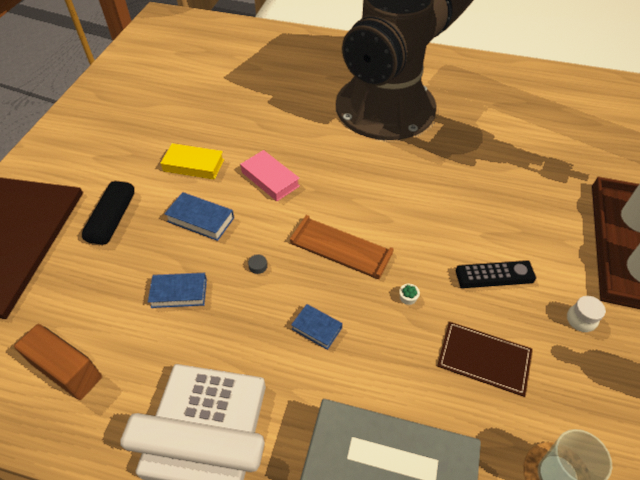

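Top view: three blue books at (298,181) small, (405,184) medium and (422,254) large. The pink (381,316) and yellow (457,315) ones are decoys. The remote with grey buttons is at (175,259); the black case at (495,237) has no buttons. The stitched small mat is at (182,190); the large dark pad at (570,190) is too big. The rest is at (299,255), tin (357,222), pot (238,223). I'll measure these and enlarge to confirm.

```bash
cat > meas.py <<'E'
from h import *
def ray_plane(c,uv,z):
    f=240/np.tan(np.radians(float(c["fovy"]))/2); R=np.array(c["R"]);C=-R.T@np.array(c["t"])
    uv=np.atleast_2d(uv); d=np.stack([(uv[:,0]-c["cx"])/f,(uv[:,1]-c["cy"])/f,np.ones(len(uv))],-1)@R
    return C+d*((z-C[2])/d[:,2])[:,None]
def rect(P):  # P Nx2 -> centre, short, long, angle of long axis in deg (-90..90)
    b=cv2.boxPoints(cv2.minAreaRect(P.astype(np.float32))); e1=b[1]-b[0]; e2=b[2]-b[1]
    l,s=(e1,e2) if np.hypot(*e1)>np.hypot(*e2) else (e2,e1)
    a=(np.degrees(np.arctan2(l[1],l[0]))+90)%180-90
    return np.round([*b.mean(0),np.hypot(*s),np.hypot(*l),a],1)
def measure(c,seed,ztop,lo,hi,win=60):
    """colour blob near seed (HSV range), contour cast onto plane z=ztop"""
    hsv=cv2.cvtColor(c["color"],cv2.COLOR_RGB2HSV); m=cv2.inRange(hsv,np.array(lo),np.array(hi))
    P=pts(c)
    w=np.zeros_like(m); u,v=seed; w[max(v-win,0):v+win,max(u-win,0):u+win]=1; m=m*w
    m=cv2.morphologyEx(m,cv2.MORPH_CLOSE,np.ones((5,5)))
    n,L,st,ce=cv2.connectedComponentsWithStats(m)
    k=L[v,u] or 1+np.argmax(st[1:,4])
    mm=(L==k); zz=P[...,2][mm]
    ct=max(cv2.findContours(mm.astype(np.uint8),cv2.RETR_EXTERNAL,cv2.CHAIN_APPROX_NONE)[0],key=len)[:,0]
    return rect(ray_plane(c,ct,ztop)[:,:2]),np.round(np.median(zz),1)
def top(c,P,seed,z0,z1,win=45):
    """rect of depth points between heights near the seed"""
    u,v=seed; Q=P[v-win:v+win,u-win:u+win].reshape(-1,3); ok=(Q[:,2]>z0)&(Q[:,2]<z1)
    m=ok.reshape(2*win,-1).astype(np.uint8); n,L,st,ce=cv2.connectedComponentsWithStats(m)
    k=1+np.argmax(st[1:,4]); q=Q[(L==k).ravel()]; return rect(q[:,:2]),np.round(np.median(q[:,2]),1),len(q)
E
python3 - <<'E'
from meas import *
S={"top":dict(L=(422,254),M=(405,184),S=(298,181),rem=(175,258),mat=(182,190),rest=(299,256),tin=(357,222),pot=(238,223)),
"scene":dict(L=(199,216),M=(177,290),S=(317,326),rem=(496,274),mat=(486,358),rest=(341,246),tin=(258,264),pot=(409,293))}
zt=dict(L=26,M=22,S=18,rem=20,mat=4,rest=10,tin=16,pot=20)
blue=((100,60,40),(130,255,255))
col=dict(L=blue,M=blue,S=blue,rem=((0,0,0),(180,255,60)),mat=((0,60,20),(20,255,100)),rest=((0,120,60),(14,255,200)))
for n in S:
    c=dict(np.load(f"{n}0.npz")); P=pts(c)
    print(n,"table z",np.median(P[340:360,200:300,2]))
    for k,s in S[n].items():
        print(k,"hgt",top(c,P,s,*((zt[k]-5,zt[k]+5) if k!="mat" else (2,8))) , "col",measure(c,s,zt[k],*col[k]) if k in col else "")
im=cv2.imread("pics/top0.png")[150:290,130:470]; cv2.imwrite("pics/crop0.png",cv2.resize(im,(800,330),interpolation=cv2.INTER_CUBIC))
E
```

```text
top table z 0.21994301247302972
L hgt (array([ 460.2, -294.8,   66.8,  121.1,   80.7], dtype=float32), np.float64(25.8), 1384) col (array([ 474.3, -349.9,   17.2,   33.1,   37.7], dtype=float32), np.float64(25.9))
M hgt (array([ 633.3, -262.4,   58.7,   95.9,  -72.1], dtype=float32), np.float64(21.7), 889) col (array([ 649.5, -236.4,   18.7,   58.6,  -53.3], dtype=float32), np.float64(20.8))
S hgt (array([ 6.383e+02, -4.000e-01,  5.130e+01,  7.450e+01,  7.280e+01],
      dtype=float32), np.float64(17.8), 600) col (array([636.6,  -2.2,  49.2,  71.8,  75.5], dtype=float32), np.float64(17.9))
rem hgt (array([447.7, 291.2,  42.9, 139.8, -69.9], dtype=float32), np.float64(20.3), 1005) col (array([442.5, 298.2,  41.2, 117. , -70.2], dtype=float32), np.float64(20.1))
mat hgt (array([617. , 290.3, 104.4, 167.7,  84.1], dtype=float32), np.float64(4.3), 1730) col (array([616.5, 285.1,  89.8, 143.3,  83.5], dtype=float32), np.float64(4.0))
rest hgt (array([457.1,  -1.6,  72.5, 188.9,  78.3], dtype=float32), np.float64(8.2), 1973) col (array([455. ,  -5.1,  71.6, 199. ,  78.6], dtype=float32), n
[... 796 characters left out ...]
([448.5, 291.2,  44.5, 142. , -70.2], dtype=float32), np.float64(21.0), 1490) col (array([455.8, 289.2,  48.7, 143. , -70.2], dtype=float32), np.float64(20.5))
mat hgt (array([617.1, 287.3, 109. , 151.4,  81.7], dtype=float32), np.float64(4.8), 4256) col (array([620. , 285.5,  89.9, 143.7,  83.6], dtype=float32), np.float64(4.8))
rest hgt (array([457.6,   0.9,  73.8, 185.8,  78.3], dtype=float32), np.float64(8.8), 2642) col (array([458.4,  -3. ,  78.6, 194.3,  78.4], dtype=float32), np.float64(8.8))
tin hgt (array([ 540. , -143.9,   34.1,   35.5,   11. ], dtype=float32), np.float64(16.4), 251) col 
pot hgt (array([535.2, 143.4,  34.9,  35.4, -12.9], dtype=float32), np.float64(21.3), 174) col
```

View pics/crop0.png

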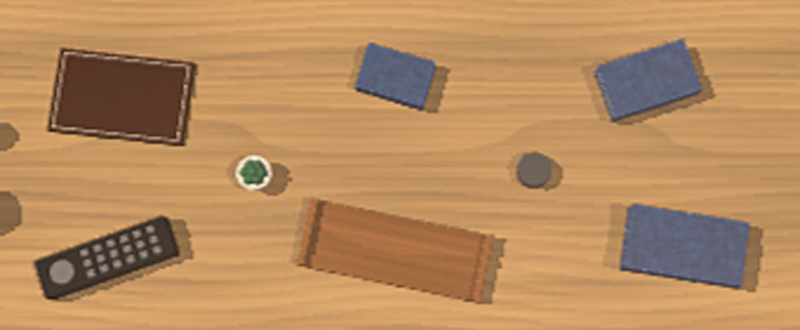

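The crop confirms the three blue books by size, the buttoned remote, the stitched mat, the rest, the pot and the tin. I'll refine the rest, then plan the remote pick.

```bash
cat > plan.py <<'E'
from h import *
import sys
def plan(x,y,tip,yawdeg):
    s=env.state(); p=s["eef_pos"]; yaw=s["tcp_rot"][2]
    a=np.radians(yawdeg); dy=(np.degrees(yaw)-yawdeg+90)%180-90
    if len(sys.argv)>5: dy=float(sys.argv[5])
    d=np.array([x,y,tip+78])-p
    print("t",round(s["t"],2),"pos",p.round(1),"rpy",np.degrees(s["tcp_rot"]).round(2),"open",round(s["opening"],3),"grip",round(s["grip_force"],1),"F",s["ft_force"].round(1))
    print("turn z %.3f; then shift x %.3f y %.3f z %.3f"%(dy/10,(d[0]*np.cos(a)+d[1]*np.sin(a))/60,(d[0]*np.sin(a)-d[1]*np.cos(a))/60,-d[2]/60))
if __name__=="__main__": plan(*map(float,sys.argv[1:5]))
E
python3 plan.py 448 291.2 110 110.0
python3 - <<'E'
from meas import *
for n,s in(("top",(299,256)),("scene",(341,246))):
    c=dict(np.load(f"{n}0.npz")); P=pts(c); print(top(c,P,s,4.5,20,62), top(c,P,s,13,20,62))
E
```

```text
t 0.1 pos [142.3 608.5 291.7] rpy [-1.7995e+02 -1.0000e-02  1.6684e+02] open 1.0 grip 0.0 F [0.  0.1 1.1]
turn z 5.684; then shift x -6.711 y 2.979 z 1.729
(array([459.7,  -1.8,  77.7, 189.6,  78.3], dtype=float32), np.float64(8.3), 2194) (array([ 539.5, -139.4,   26.5,   34.6,   -0.9], dtype=float32), np.float64(15.8), 127)
(array([457.3,  -1.5,  73.8, 190.9,  78. ], dtype=float32), np.float64(8.9), 2951) (array([475.8,  87.7,   8.5,  69.9, -11.6], dtype=float32), np.float64(16.4), 135)
```

Request:
send_rows(series="0 0 0.34 0 0 0.95;0 0 0.34 0 0 0.95;0 0 0.34 0 0 0.95;0 0 0.34 0 0 0.95;0 0 0.34 0 0 0.95", fingers=1)

```text
t: 0.72
eef_pos: [142.3, 608.5, 189.3]
tcp_rot: [-3.141, 0.0, 2.077]
ft_force: [-0.4, -0.1, 0.2]
opening: 1.003
grip_force: 0.0
```

Request:
send_rows(series="0 0 0 0 0 0.93;-0.84 0.37 0 0 0 0;-0.84 0.37 0 0 0 0;-0.84 0.37 0 0 0 0;-0.84 0.37 0 0 0 0")

```text
t: 1.35
eef_pos: [295.8, 448.2, 190.1]
tcp_rot: [-3.141, 0.0, 1.921]
ft_force: [1.2, 1.1, -0.5]
opening: 0.999
grip_force: 0.0
```

Request:
send_rows(series="-0.84 0.37 0 0 0 0;-0.84 0.37 0 0 0 0;-0.84 0.37 0 0 0 0;-0.84 0.37 0 0 0 0;0 0 0 0 0 0")

```text
t: 1.98
eef_pos: [449.4, 288.3, 190.0]
tcp_rot: [3.141, 0.0, 1.916]
ft_force: [-0.9, 0.2, 0.1]
opening: 1.0
grip_force: 0.0
```

```bash
python3 plan.py 448 291.2 4 110.0
```

```text
t 1.98 pos [449.4 288.3 190. ] rpy [1.7999e+02 1.0000e-02 1.0978e+02] open 1.0 grip 0.0 F [-0.9  0.2  0.1]
turn z -0.022; then shift x 0.054 y -0.006 z 1.800
```

Request:
send_rows(series="0.05 0 0.6 0 0 0;0 0 0.6 0 0 0;0 0 0.4 0 0 0;0 0 0.2 0 0 0;0 0 0 0 0 0")

```text
t: 2.6
eef_pos: [445.9, 293.7, 81.9]
tcp_rot: [-3.14, 0.0, 1.921]
ft_force: [-0.6, 1.1, 0.2]
opening: 1.001
grip_force: 0.0
```

Request:
send_rows(series="0 0 0 0 0 0;0 0 0 0 0 0;0 0 0 0 0 0;0 0 0 0 0 0;0 0 0 0 0 0", fingers=0)

```text
t: 3.22
eef_pos: [446.3, 293.5, 82.3]
tcp_rot: [3.141, -0.0, 1.92]
ft_force: [-0.4, 0.3, -0.4]
opening: 0.53
grip_force: 0.0
```

Request:
send_rows(series="0 0 0 0 0 0;0 0 0 0 0 0;0 0 -0.2 0 0 0;0 0 -0.4 0 0 0;0 0 -0.6 0 0 0")

```text
t: 3.85
eef_pos: [446.0, 293.3, 155.0]
tcp_rot: [-3.14, 0.0, 1.92]
ft_force: [-0.5, 0.8, -0.9]
opening: 0.438
grip_force: 30.0
```

```bash
python3 plan.py 457.3 -1.6 12 78.3
```

```text
t 3.85 pos [446.  293.3 155. ] rpy [-1.7991e+02  1.0000e-02  1.1003e+02] open 0.438 grip 30.0 F [-0.5  0.8 -0.9]
turn z 3.173; then shift x -4.774 y 1.182 z 1.084
```

Request:
send_rows(series="0 0 0 0 0 0.8;0 0 0 0 0 0.8;0 0 0 0 0 0.8;0 0 0 0 0 0.77;-0.79 0.2 0 0 0 0")

```text
t: 4.47
eef_pos: [448.6, 245.7, 154.9]
tcp_rot: [3.14, -0.001, 1.368]
ft_force: [0.8, 0.1, -1.1]
opening: 0.438
grip_force: 30.0
```

Request:
send_rows(series="-0.79 0.2 0 0 0 0;-0.79 0.2 0 0 0 0;-0.79 0.2 0 0 0 0;-0.79 0.2 0 0 0 0;-0.78 0.18 0 0 0 0")

```text
t: 5.1
eef_pos: [458.3, -0.4, 154.9]
tcp_rot: [3.141, -0.0, 1.367]
ft_force: [-0.0, 0.6, -1.8]
opening: 0.439
grip_force: 30.0
```

Request:
send_rows(series="0 0 0.2 0 0 0;0 0 0.2 0 0 0;0 0 0 0 0 0;0 0 0 0 0 0")

```text
t: 5.6
eef_pos: [458.2, 2.1, 130.2]
tcp_rot: [-3.141, -0.0, 1.369]
ft_force: [0.6, -0.3, -1.0]
opening: 0.44
grip_force: 30.0
```

```bash
python3 plan.py 457.9 1.1 12 78.3
```

```text
t 5.6 pos [458.2   2.1 130.2] rpy [-179.98   -0.     78.42] open 0.44 grip 30.0 F [ 0.6 -0.3 -1. ]
turn z 0.012; then shift x -0.017 y -0.002 z 0.670
```

Request:
send_rows(series="-0.02 0 0.26 0 0 0;0 0 0.26 0 0 0;0 0 0.14 0 0 0;0 0 0 0 0 0;0 0 0 0 0 0")

```text
t: 6.22
eef_pos: [458.1, 0.2, 90.9]
tcp_rot: [3.141, -0.0, 1.368]
ft_force: [0.9, 0.5, -0.5]
opening: 0.441
grip_force: 30.0
```

Request:
send_rows(series="0 0 0 0 0 0;0 0 0 0 0 0;0 0 0 0 0 0", fingers=0.65)

```text
t: 6.6
eef_pos: [458.1, 0.0, 90.7]
tcp_rot: [3.141, -0.0, 1.367]
ft_force: [-0.5, 1.9, -0.0]
opening: 0.639
grip_force: 0.0
```

Request:
send_rows(series="0 0 -0.2 0 0 0;0 0 -0.5 0 0 0;0 0 -0.5 0 0 0;-0.5 0 0 0 0 0;-0.9 0 0 0 0 0")

```text
t: 7.22
eef_pos: [441.1, -82.4, 163.9]
tcp_rot: [3.14, 0.0, 1.37]
ft_force: [0.5, -0.7, -0.9]
opening: 0.65
grip_force: 0.0
```

Request:
send_rows(series="-1 0 0 0 0 0;-1 0 0 0 0 0;-0.9 0 0 0 0 0;0 0 0 0 0 0;0 0 0 0 0 0", fingers=1)

```text
t: 7.85
eef_pos: [405.6, -252.4, 163.0]
tcp_rot: [-3.142, -0.0, 1.366]
ft_force: [0.0, 0.6, 0.3]
opening: 0.999
grip_force: 0.0
```

```bash
python3 plan.py 460.3 -294.8 5 80.6
python3 - <<'E'
from meas import *
c=env.read_camera("top"); P=pts(c); print("remote",top(c,P,(299,256),22,34,55))
cv2.imwrite("pics/top1.png",c["color"][...,::-1])
E
```

```text
t 7.85 pos [ 405.6 -252.4  163. ] rpy [-1.800e+02 -1.000e-02  7.829e+01] open 0.999 grip 0.0 F [0.  0.6 0.3]
turn z -0.231; then shift x -0.549 y 1.015 z 1.333
remote (array([535.5, 126.2,   0. ,   0. ,   0. ], dtype=float32), np.float64(22.5), 1)
```

View pics/top1.png

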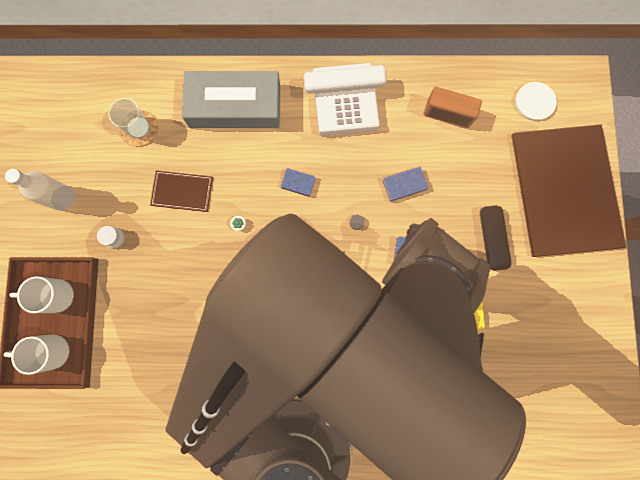

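The picture shows the arm hiding the rest and remote; the mat (182,190), tin and pot are undisturbed. Next is the large book; I'll check the remote later.

Request:
send_rows(series="0 0 0 0 0 -0.23;-0.28 0.51 0 0 0 0;-0.27 0.5 0 0 0 0;0 0 0.3 0 0 0;0 0 0 0 0 0")

```text
t: 8.52
eef_pos: [460.3, -293.4, 143.9]
tcp_rot: [-3.139, -0.001, 1.409]
ft_force: [1.1, 0.7, 0.8]
opening: 1.004
grip_force: 0.0
```

```bash
python3 plan.py 460.3 -294.8 5 80.6
python3 - <<'E'
from meas import *
c=env.read_camera("wrist"); cv2.imwrite("pics/w1.png",c["color"][...,::-1])
E
```

```text
t 8.53 pos [ 460.3 -293.4  143.9] rpy [-1.7987e+02 -8.0000e-02  8.0750e+01] open 1.004 grip 0.0 F [1.1 0.7 0.8]
turn z 0.015; then shift x -0.023 y 0.004 z 1.014
```

View pics/w1.png

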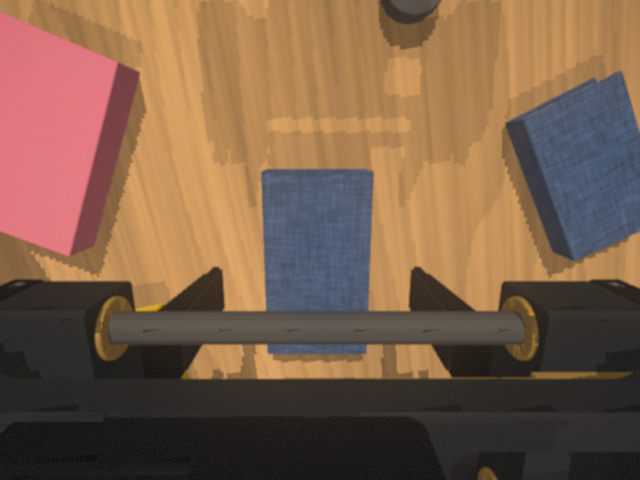

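The wrist view shows the blue large book centred between the open fingers (edges at columns 263–373) and parallel to them. Nothing lies under the fingertips at (215,275) and (415,275).

Request:
send_rows(series="0 0 0.4 0 0 0;0 0 0.4 0 0 0;0 0 0.2 0 0 0;0 0 0 0 0 0;0 0 0 0 0 0")

```text
t: 9.2
eef_pos: [460.5, -295.1, 85.4]
tcp_rot: [3.141, 0.0, 1.407]
ft_force: [-0.3, 0.5, 0.3]
opening: 1.001
grip_force: 0.0
```

Request:
send_rows(series="0 0 0 0 0 0;0 0 0 0 0 0;0 0 0 0 0 0;0 0 0 0 0 0;0 0 0 0 0 0", fingers=0)

```text
t: 9.82
eef_pos: [460.3, -295.1, 84.7]
tcp_rot: [3.141, -0.0, 1.407]
ft_force: [0.2, -0.5, 3.0]
opening: 0.694
grip_force: 30.0
```

Request:
send_rows(series="0 0 -0.2 0 0 0;0 0 -0.5 0 0 0;0 0 -0.6 0 0 0;0 0 0 0 0 0;0 0 0 0 0 0")

```text
t: 10.45
eef_pos: [460.0, -294.8, 162.3]
tcp_rot: [-3.141, -0.0, 1.407]
ft_force: [0.7, -0.6, -1.7]
opening: 0.693
grip_force: 30.0
```

```bash
python3 plan.py 617 285.3 10 83.5
```

```text
t 10.45 pos [ 460.  -294.8  162.3] rpy [-1.7998e+02 -2.0000e-02  8.0630e+01] open 0.693 grip 30.0 F [ 0.7 -0.6 -1.7]
turn z -0.287; then shift x 9.903 y 1.506 z 1.239
```

Request:
send_rows(series="0 0 0 0 0 -0.29;0.9 0.14 0 0 0 0;0.9 0.14 0 0 0 0;0.9 0.14 0 0 0 0;0.9 0.14 0 0 0 0")

```text
t: 11.08
eef_pos: [517.9, -82.5, 161.4]
tcp_rot: [-3.14, -0.0, 1.458]
ft_force: [0.4, -0.4, -1.9]
opening: 0.694
grip_force: 30.0
```

Request:
send_rows(series="0.9 0.14 0 0 0 0;0.9 0.14 0 0 0 0;0.9 0.14 0 0 0 0;0.9 0.14 0 0 0 0;0.9 0.14 0 0 0 0")

```text
t: 11.7
eef_pos: [589.9, 181.1, 161.1]
tcp_rot: [-3.139, 0.001, 1.458]
ft_force: [-0.3, -0.8, -1.6]
opening: 0.689
grip_force: 30.0
```

Request:
send_rows(series="0.9 0.14 0 0 0 0;0.9 0.1 0 0 0 0;0 0 0.3 0 0 0;0 0 0.3 0 0 0;0 0 0 0 0 0")

```text
t: 12.32
eef_pos: [615.8, 283.6, 124.1]
tcp_rot: [-3.137, 0.002, 1.457]
ft_force: [-0.7, -1.2, -0.9]
opening: 0.693
grip_force: 30.0
```

```bash
python3 plan.py 617 285.3 11.2 83.5
```

```text
t 12.32 pos [615.8 283.6 124.1] rpy [-1.7976e+02  1.2000e-01  8.3470e+01] open 0.693 grip 30.0 F [-0.7 -1.2 -0.9]
turn z -0.003; then shift x 0.030 y 0.017 z 0.581
```

Request:
send_rows(series="0.03 0.02 0.26 0 0 0;0 0 0.22 0 0 0;0 0 0.1 0 0 0;0 0 0 0 0 0;0 0 0 0 0 0")

```text
t: 12.95
eef_pos: [618.1, 286.7, 92.2]
tcp_rot: [3.141, -0.0, 1.458]
ft_force: [-0.7, -0.2, -1.7]
opening: 0.692
grip_force: 30.0
```

Request:
send_rows(series="0 0 0 0 0 0;0 0 0 0 0 0;0 0 0 0 0 0", fingers=0.9)

```text
t: 13.32
eef_pos: [618.1, 286.7, 92.1]
tcp_rot: [3.141, -0.0, 1.458]
ft_force: [-0.3, -0.2, 0.3]
opening: 0.888
grip_force: 0.0
```

Request:
send_rows(series="0 0 -0.2 0 0 0;0 0 -0.5 0 0 0;0 0 -0.7 0 0 0;-0.5 0 0 0 0 0;0 0 0 0 0 0")

```text
t: 13.95
eef_pos: [614.7, 255.6, 177.3]
tcp_rot: [3.14, -0.0, 1.456]
ft_force: [0.6, -0.1, -0.3]
opening: 0.9
grip_force: 0.0
```

```bash
python3 plan.py 633.5 -262.7 5 107.8
python3 - <<'E'
from meas import *
c=env.read_camera("top"); P=pts(c); print("remote",top(c,P,(299,256),22,34,55));print("L",top(c,P,(182,190),24,36,55))
c=env.read_camera("scene"); P=pts(c); print("remote",top(c,P,(341,246),22,34,55));print("L",top(c,P,(486,350),24,36,55))
E
```

```text
t 13.95 pos [614.7 255.6 177.3] rpy [ 1.7994e+02 -3.0000e-02  8.3450e+01] open 0.9 grip 0.0 F [ 0.6 -0.1 -0.3]
turn z -2.435; then shift x -8.321 y -2.342 z 1.571
remote (array([457.8,  -1.5,  42.4, 140. ,  78.2], dtype=float32), np.float64(28.0), 1039)
L (array([614.8, 251.5,  50. ,  67. ,  -7.7], dtype=float32), np.float64(30.0), 496)
remote (array([458.8,  -1.4,  45.4, 140. ,  77.7], dtype=float32), np.float64(28.9), 1367)
L (array([618.8, 286.8,  69.1, 120.6,  83.7], dtype=float32), np.float64(30.7), 1818)
```

Request:
send_rows(series="0 0 0 0 0 -0.82;0 0 0 0 0 -0.82;0 0 0 0 0 -0.8;-0.92 -0.26 0 0 0 0;-0.92 -0.26 0 0 0 0", fingers=1)

```text
t: 14.68
eef_pos: [618.9, 142.2, 175.5]
tcp_rot: [-3.141, -0.0, 1.886]
ft_force: [-0.4, -0.2, 0.4]
opening: 1.003
grip_force: 0.0
```

Request:
send_rows(series="-0.92 -0.26 0 0 0 0;-0.92 -0.26 0 0 0 0;-0.92 -0.26 0 0 0 0;-0.92 -0.26 0 0 0 0;-0.92 -0.26 0 0 0 0")

```text
t: 15.3
eef_pos: [630.1, -145.7, 175.7]
tcp_rot: [3.142, -0.0, 1.884]
ft_force: [0.2, 0.6, 0.2]
opening: 0.998
grip_force: 0.0
```

Request:
send_rows(series="-0.92 -0.26 0 0 0 0;-0.96 -0.26 0 0 0 0;0 0 0.3 0 0 0;0 0 0.2 0 0 0;0 0 0 0 0 0")

```text
t: 15.92
eef_pos: [634.7, -259.6, 144.5]
tcp_rot: [-3.14, -0.002, 1.885]
ft_force: [-0.4, 1.2, 0.3]
opening: 0.998
grip_force: 0.0
```

```bash
python3 plan.py 633.5 -262.7 5 107.8
```

```text
t 15.93 pos [ 634.7 -259.6  144.5] rpy [-1.7990e+02 -1.2000e-01  1.0803e+02] open 0.998 grip 0.0 F [-0.4  1.2  0.3]
turn z 0.023; then shift x -0.043 y -0.035 z 1.025
```

Request:
send_rows(series="-0.04 -0.02 0.4 0 0 0;0 0 0.4 0 0 0;0 0 0.22 0 0 0;0 0 0 0 0 0;0 0 0 0 0 0")

```text
t: 16.55
eef_pos: [634.8, -263.8, 85.6]
tcp_rot: [3.141, 0.001, 1.884]
ft_force: [-0.9, 1.2, 0.2]
opening: 1.002
grip_force: 0.0
```

Request:
send_rows(series="0 0 0 0 0 0;0 0 0 0 0 0;0 0 0 0 0 0;0 0 0 0 0 0;0 0 0 0 0 0", fingers=0)

```text
t: 17.18
eef_pos: [634.3, -264.0, 84.6]
tcp_rot: [-3.142, -0.0, 1.884]
ft_force: [0.1, 0.1, 0.4]
opening: 0.608
grip_force: 30.0
```

Request:
send_rows(series="0 0 0 0 0 0;0 0 -0.2 0 0 0;0 0 -0.5 0 0 0;0 0 -0.9 0 0 0;0 0 0 0 0 0")

```text
t: 17.8
eef_pos: [635.6, -264.6, 185.7]
tcp_rot: [3.136, 0.005, 1.884]
ft_force: [0.4, 0.3, -1.1]
opening: 0.607
grip_force: 30.0
```

```bash
python3 plan.py 618 286.5 35.5 83.6
```

```text
t 17.8 pos [ 635.6 -264.6  185.7] rpy [179.69   0.31 107.94] open 0.607 grip 30.0 F [ 0.4  0.3 -1.1]
turn z 2.434; then shift x 9.094 y -1.315 z 1.204
```

Request:
send_rows(series="0 0 0 0 0 0.82;0 0 0 0 0 0.81;0 0 0 0 0 0.8;0.9 -0.13 0 0 0 0;0.9 -0.13 0 0 0 0")

```text
t: 18.42
eef_pos: [630.3, -154.0, 180.0]
tcp_rot: [-3.141, -0.0, 1.458]
ft_force: [0.9, -0.4, -0.3]
opening: 0.606
grip_force: 30.0
```

Request:
send_rows(series="0.9 -0.13 0 0 0 0;0.9 -0.13 0 0 0 0;0.9 -0.13 0 0 0 0;0.9 -0.13 0 0 0 0;0.9 -0.13 0 0 0 0")

```text
t: 19.05
eef_pos: [621.5, 119.5, 180.4]
tcp_rot: [-3.141, -0.0, 1.46]
ft_force: [0.4, -0.9, -0.7]
opening: 0.609
grip_force: 30.0
```

Request:
send_rows(series="0.9 -0.13 0 0 0 0;0.9 -0.13 0 0 0 0;0.9 -0.13 0 0 0 0;0 0 0.3 0 0 0;0 0 0 0 0 0")

```text
t: 19.68
eef_pos: [615.8, 280.8, 160.7]
tcp_rot: [-3.138, 0.002, 1.46]
ft_force: [0.3, -0.1, -0.2]
opening: 0.606
grip_force: 30.0
```

```bash
python3 plan.py 618 285.2 37.5 83.6
```

```text
t 19.68 pos [615.8 280.8 160.7] rpy [-1.7981e+02  1.0000e-01  8.3660e+01] open 0.606 grip 30.0 F [ 0.3 -0.1 -0.2]
turn z 0.006; then shift x 0.076 y 0.028 z 0.753
```

Request:
send_rows(series="0.05 0.01 0.3 0 0 0;0 0 0.3 0 0 0;0 0 0.1 0 0 0;0 0 0 0 0 0;0 0 0 0 0 0")

```text
t: 20.3
eef_pos: [617.8, 284.2, 121.1]
tcp_rot: [3.141, -0.0, 1.46]
ft_force: [0.0, -0.5, -0.1]
opening: 0.607
grip_force: 30.0
```

```bash
python3 plan.py 618 285.2 37.5 83.6
```

```text
t 20.3 pos [617.8 284.2 121.1] rpy [ 1.7997e+02 -2.0000e-02  8.3630e+01] open 0.607 grip 30.0 F [ 0.  -0.5 -0.1]
turn z 0.003; then shift x 0.016 y 0.001 z 0.093
```

Request:
send_rows(series="0.02 0 0.09 0 0 0;0 0 0 0 0 0;0 0 0 0 0 0")

```text
t: 20.68
eef_pos: [617.7, 285.6, 115.3]
tcp_rot: [3.141, -0.0, 1.46]
ft_force: [0.3, 0.4, -0.4]
opening: 0.607
grip_force: 30.0
```

Request:
send_rows(series="0 0 0 0 0 0;0 0 0 0 0 0;0 0 0 0 0 0", fingers=0.8)

```text
t: 21.05
eef_pos: [617.8, 285.5, 115.4]
tcp_rot: [3.141, -0.0, 1.46]
ft_force: [0.3, -0.4, -0.2]
opening: 0.792
grip_force: 0.0
```

Request:
send_rows(series="0 0 -0.2 0 0 0;0 0 -0.5 0 0 0;0 0 -0.5 0 0 0;-0.6 0 0 0 0 0;-0.9 0 0 0 0 0")

```text
t: 21.68
eef_pos: [607.7, 196.0, 188.5]
tcp_rot: [3.14, -0.001, 1.462]
ft_force: [0.9, 0.0, -0.0]
opening: 0.801
grip_force: 0.0
```

```bash
python3 plan.py 638.6 -0.7 5 72.9
python3 - <<'E'
from meas import *
for n,s in(("top",(182,190)),("scene",(486,345))):
    c=env.read_camera(n); P=pts(c); print("M",top(c,P,s,46,58,55),"L",top(c,P,s,24,36,55))
E
```

```text
t 21.68 pos [607.7 196.  188.5] rpy [ 1.7989e+02 -4.0000e-02  8.3760e+01] open 0.801 grip 0.0 F [ 0.9  0.  -0. ]
turn z 1.086; then shift x -2.982 y 1.457 z 1.758Traceback (most recent call last):
  File "<stdin>", line 3, in <module>
  File "meas.py", line 26, in top
    k=1+np.argmax(st[1:,4]); q=Q[(L==k).ravel()]; return rect(q[:,:2]),np.round(np.median(q[:,2]),1),len(q)
        ~~~~~~~~~^^^^^^^^^^
    return _wrapfunc(a, 'argmax', axis=axis, out=out, **kwds)
    return bound(*args, **kwds)
ValueError: attempt to get argmax of an empty sequence
```

Request:
send_rows(series="0 0 0 0 0 0.55;0 0 0 0 0 0.53;-0.75 0.36 0.1 0 0 0;-0.75 0.36 0.2 0 0 0;-0.75 0.36 0.2 0 0 0", fingers=0.9)

```text
t: 22.35
eef_pos: [630.2, 46.5, 158.0]
tcp_rot: [3.14, -0.0, 1.272]
ft_force: [0.2, -0.3, -0.9]
opening: 0.9
grip_force: 0.0
```

Request:
send_rows(series="-0.73 0.36 0.2 0 0 0;0 0 0 0 0 0;0 0 0 0 0 0")

```text
t: 22.72
eef_pos: [637.6, 0.0, 145.9]
tcp_rot: [3.141, -0.0, 1.271]
ft_force: [0.9, 0.1, 0.7]
opening: 0.903
grip_force: 0.0
```

```bash
python3 plan.py 638.6 -0.7 5 72.9
python3 - <<'E'
from meas import *
for n,s in(("top",(178,188)),("scene",(486,345))):
    c=env.read_camera(n); P=pts(c); print("M",top(c,P,s,46,58,55),"L",top(c,P,s,24,36,55))
E
```

```text
t 22.73 pos [637.6   0.  145.9] rpy [ 1.7998e+02 -2.0000e-02  7.2810e+01] open 0.903 grip 0.0 F [0.9 0.1 0.7]
turn z -0.009; then shift x -0.007 y 0.020 z 1.048
M (array([617.8, 286.7,  59. ,  95.8,  83.7], dtype=float32), np.float64(52.0), 970) L (array([605.6, 243.3,  45.5,  81. , -40.8], dtype=float32), np.float64(30.8), 198)
M (array([619.4, 286.2,  60. ,  96. ,  83.7], dtype=float32), np.float64(52.7), 1981) L (array([619.7, 286.6,  67.3, 120.2,  83.7], dtype=float32), np.float64(31.1), 905)
```

Request:
send_rows(series="0 0.02 0.4 0 0 0;0 0 0.4 0 0 0;0 0 0.25 0 0 0;0 0 0 0 0 0;0 0 0 0 0 0")

```text
t: 23.45
eef_pos: [639.0, -0.4, 83.0]
tcp_rot: [3.141, -0.0, 1.272]
ft_force: [0.3, -0.1, 0.1]
opening: 0.894
grip_force: 0.0
```

Request:
send_rows(series="0 0 0 0 0 0;0 0 0 0 0 0;0 0 0 0 0 0;0 0 0 0 0 0;0 0 0 0 0 0", fingers=0)

```text
t: 24.08
eef_pos: [638.7, -0.7, 82.3]
tcp_rot: [3.141, -0.0, 1.271]
ft_force: [0.6, 0.2, 1.3]
opening: 0.525
grip_force: 30.0
```

Request:
send_rows(series="0 0 0 0 0 0;0 0 -0.2 0 0 0;0 0 -0.6 0 0 0;0 0 -0.9 0 0 0;0 0 0 0 0 0")

```text
t: 24.7
eef_pos: [640.0, -0.7, 188.9]
tcp_rot: [3.134, -0.002, 1.271]
ft_force: [-0.1, 0.1, -1.2]
opening: 0.522
grip_force: 30.0
```

```bash
python3 plan.py 618.2 286.4 58 83.7
```

```text
t 24.7 pos [640.   -0.7 188.9] rpy [ 1.7959e+02 -9.0000e-02  7.2840e+01] open 0.522 grip 30.0 F [-0.1  0.1 -1.2]
turn z -1.086; then shift x 4.717 y -0.886 z 0.881
```

Request:
send_rows(series="0 0 0 0 0 -0.55;0 0 0 0 0 -0.54;0.9 -0.16 0 0 0 0;0.9 -0.16 0 0 0 0;0.9 -0.16 0 0 0 0")

```text
t: 25.32
eef_pos: [627.2, 164.9, 183.6]
tcp_rot: [-3.141, 0.0, 1.461]
ft_force: [0.2, 0.2, -0.4]
opening: 0.524
grip_force: 30.0
```

Request:
send_rows(series="0.9 -0.16 0 0 0 0;0.9 -0.16 0 0 0 0;0.2 -0.04 0.2 0 0 0;0 0 0 0 0 0;0 0 0 0 0 0")

```text
t: 25.95
eef_pos: [619.6, 283.7, 172.0]
tcp_rot: [-3.141, 0.0, 1.46]
ft_force: [0.5, -0.3, -0.5]
opening: 0.522
grip_force: 30.0
```

```bash
python3 plan.py 618.2 286.4 57.3 83.7
```

```text
t 25.95 pos [619.6 283.7 172. ] rpy [-1.7996e+02  3.0000e-02  8.3670e+01] open 0.522 grip 30.0 F [ 0.5 -0.3 -0.5]
turn z -0.003; then shift x 0.042 y -0.028 z 0.611
```

Request:
send_rows(series="0.03 -0.02 0.3 0 0 0;0 0 0.2 0 0 0;0 0 0.1 0 0 0;0 0 0 0 0 0;0 0 0 0 0 0")

```text
t: 26.58
eef_pos: [618.5, 287.1, 136.5]
tcp_rot: [3.141, -0.0, 1.461]
ft_force: [-0.1, -0.5, -0.1]
opening: 0.524
grip_force: 30.0
```

Request:
send_rows(series="0 0 0 0 0 0;0 0 0 0 0 0;0 0 0 0 0 0", fingers=0.72)

```text
t: 26.95
eef_pos: [618.4, 287.1, 136.5]
tcp_rot: [3.141, -0.0, 1.461]
ft_force: [0.6, -0.6, 0.4]
opening: 0.714
grip_force: 0.0
```

Request:
send_rows(series="0 0 -0.2 0 0 0;0 0 -0.5 0 0 0;0 0 -0.6 0 0 0;-0.6 0 0 0 0 0;-0.9 0 0 0 0 0")

```text
t: 27.58
eef_pos: [608.4, 197.6, 215.6]
tcp_rot: [3.14, -0.001, 1.464]
ft_force: [0.4, -1.0, -0.3]
opening: 0.721
grip_force: 0.0
```

Request:
send_rows(series="-1 0 0 0 0 0;-1 0 0 0 0 0;-1 0 0 0 0 0;0 0 0 0 0 0;0 0 0 0 0 0")

```text
t: 28.2
eef_pos: [589.1, 18.8, 214.9]
tcp_rot: [3.141, -0.0, 1.461]
ft_force: [-0.4, 0.7, -0.3]
opening: 0.72
grip_force: 0.0
```

```bash
python3 - <<'E'
from meas import *
for n,s,r,t,p in(("top",(178,188),(299,256),(357,222),(238,223)),("scene",(486,340),(341,246),(258,264),(409,293))):
    c=env.read_camera(n); P=pts(c); cv2.imwrite(f"pics/{n}2.png",c["color"][...,::-1])
    for k,a in dict(S=(s,64,78),M=(s,46,58),rem=(r,22,34),tin=(t,11,21,20),pot=(p,15,25,18)).items():
        try: print(n,k,top(c,P,*a))
        except ValueError: print(n,k,"hidden")
E
```

```text
top S (array([618.7, 286.3,  50.5,  74.8,  84. ], dtype=float32), np.float64(70.0), 668)
top M (array([617.5, 286.6,  57.3,  97.4,  83.8], dtype=float32), np.float64(52.3), 301)
top rem (array([449.2, -42.7,  42. ,  55.7,  78.7], dtype=float32), np.float64(28.1), 406)
top tin (array([ 539. , -143.3,   33.4,   34.8,  -27.1], dtype=float32), np.float64(15.8), 167)
top pot hidden
scene S (array([620. , 286.5,  52.2,  74.1,  84.7], dtype=float32), np.float64(70.7), 1366)
scene M (array([619. , 286.1,  59.7,  96.1,  82.8], dtype=float32), np.float64(53.0), 718)
scene rem (array([469.2,  44.9,  44.6,  44.6,  78.9], dtype=float32), np.float64(28.9), 413)
scene tin (array([ 540.1, -144. ,   35.3,   35.9,  -35.1], dtype=float32), np.float64(16.4), 247)
scene pot (array([535.4, 143.3,  35. ,  35. ,  28.4], dtype=float32), np.float64(21.1), 169)
```

View pics/scene2.png

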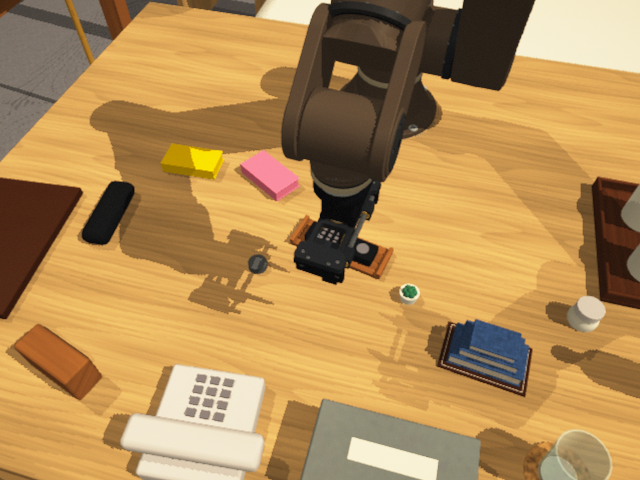

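The scene shows the stack centred on the mat at (486,350), the remote on its rest below the raised gripper, and the tin (258,264) and pot (409,293) unmoved. The measured placements are within 2 mm and the arm is clear, so I'm handing in.

```bash
python3 -c "
from cell import env
print(env.job_done())"
```

```text
the job is handed in; nothing more can be done
None
```

I handed the job in at about 28 s of robot time: the three books are stacked on the mat in size order and the remote lies on its rest, each measured within about 3 mm of centre, with the tin and pot unmoved; the judge returned no verdict.

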